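Find and mark the loose hanger post

ROBOT

A 6-joint arm with a two-finger parallel gripper is mounted at the origin on the work surface. World frame = base frame: x ahead of the robot, y to its left, z up, the work surface at z = 0. Lengths are in m, angles in rad, forces in N, time in s.
With the tool pointing down it reaches from about 0.3 to 0.775 m from the base axis. Payload 14.6 kg.
Tool frame: the origin (TCP) lies midway between the tips of the shut fingers; the grasp point (between the pads) lies 19 mm behind it; z points along the fingers, x is the direction in which the jaws open and shut, and the axes are right-handed (so a half turn about z gives the same grasp; the last joint's range is limited). The gripper opens to 85 mm and grips with 20 to 120 N. Pads are 22 mm wide; open, the fingers measure 114 mm over their backs; the gripper's body (76 mm by 85 mm) begins 54 mm behind the grasp point. The pads swing forward as they close: fully open they stand 13 mm farther back than shut.
Start: joints at [-1.257, 0.3, 1.521, -0, 1.321, -0.067], TCP at [0.204, -0.511, 0.231] pointing down, gripper open.
Joint ranges: [-3.03, 3.03], [-0.79, 2.21], [0.23, 2.52], [-1.04, 4.18], [0, 3.07], [-2.55, 2.55]. Speed limits (rad/s): [2.22, 2.22, 2.57, 3.14, 3.14, 3.14].

INTERFACE

Orientations are given as a unit quaternion [x, y, z, w].
In Python, from rig import bot gives the robot as it stands. The module is installed in compiled form; this text tells all that it offers.
- The arm moves only by the tool servo_tool, never from a script. Its argument "motion" is text: rows parted by semicolons, each of 7 numbers parted by spaces: the shift along the tool's x, y, z in units of 0.02 m (1.0 is 0.02 m), then the turn, a rotation vector about the tool's x, y, z in units of 6 degrees (1.0 is 6 degrees), then the closure, from -1 (fully open) to 1 (shut). In form: tx ty tz ax ay az fingers; .... A call has 1 to 20 rows; each row shifts and turns the commanded pose from where the row before left it, along the tool's axes as they then stand; what a row does not reach is not made up. A row lasts 1/12 s, in which the tool goes at most 41.7 mm and 7.16 degrees, less where a joint would pass 70% of its speed; a pose out of reach is approached as far as the arm can. A call with a number of a shift or a turn outside -1 to 1 is refused whole. A call with a gripper value outside its range is refused whole. The fingers move at their own pace and stop on an object; "newtons" is the grip in N (left out, the last holds). Time passes only in rows, so rows that do not move let the fingers close. It gives the time, the measured TCP pose, the force and the opening at its end, in the units of the state.
- bot.sense(): the state, without advancing time (a new reading comes with each control period).
- bot.read_camera(name): name is "scene" or "top" or "wrist"; returns a dict with "img" (384x512x3 uint8, red, green, blue), "range_z" (384x512 float32, m along the optical axis (not along the pixel's ray), 0 where there is no reading), "vfov" (degrees; the focal length in pixels is half the picture's height over the tangent of half this angle, whatever the lens; pixels are square), "cx", "cy" (the principal point, pixels), "eye" and "rotation" of the camera in the world; the wrist camera has in their place "mount" (4x4, takes a point from camera to tool coordinates, whose origin is the TCP and whose axes are the tool frame's). Camera axes: x right, y down, z forward; pixel columns grow to the right and rows downward; lengths in m; the calibration is good to about 2 mm. A picture is of the moment at which its call begins: read the wrist's pose just before it.
- bot.close_job(): hands the job in, once; it reports no verdict.
The state is a dict: "t": time; "joints": joint angles; "qvel": joint speeds; "joint_efforts": joint torques, N m; "eef_pos": TCP position; "tcp_rot": TCP orientation; "wrist_force": force on the tool from outside, world axes, zero at the start; "torque": the same for the moment, N m; "grip_width": opening from 0.0 (shut) to 1.0 (fully open).
Only numpy, scipy, OpenCV 4.12 (cv2) and the standard library are available. Lean on these libraries where they do the work, as an engineer would, in place of code of your own. Each camera call takes 0.05 s, during which the arm holds its last target.

TASK

One of the three bamboo hanger posts on the steel stand has worked loose. Wiggle the posts gently side to side to find it, without shoving the stand's plinth along its foot plate; rock the loose one to its right-hand stop, then lean it fully to its left-hand stop and leave it there (left and right as seen from the robot). Then stand the sprinkle tin upright and wholly on the black pad in front of that post as a marker, let go, and leave everything else where it is.

Things in the scene. Friction and masses are not known exactly. Their poses are not given: they have to be found in the camera images.
- stand: Foot plate of the hanger stand, fixed; 4 mm thick, 460 mm (y), from x = -175 to +45 mm. Origin on the slab under the middle post; x away from the robot, y to the robot's left along the row of posts; yaw within 0.2. It carries an aluminium plinth, 70 (x) by 410 (y) by 89 mm high, with grey rubber collars to 107 mm round the posts, at x = 0, y = +130 (post_a), 0 (post_b), -130 mm (post_c).
- plinth (a joint): Shift of the plinth (with its posts) along the foot plate, m, positive to the stand's +y (left); 0 at the start. It only rests there: it stays put up to about 30 N of sideways push on a post and slides beyond that.
- post_a_top (a point): Centre of the top of the left post, 200 mm above the slab when upright. A round bamboo sleeve, 26 mm diameter, from 103 to 191 mm height, 22 mm steel cap above. Rocks only side to side (stand's y), about a pivot 5 mm above the slab below its foot. The three look alike.
- post_a (a joint): Lean of the left post, rad: 0 upright, positive to the robot's left (stand's +y). A sound post gives under 0.04 either way, then is rigid. The one loose post (any of the three; not to be seen) yields to 2 to 4 N near its top, up to firm stops at -0.2 and +0.2, and stays where it is left.
- pad_a (a point): Centre of the round black marker pad with an orange ring line (90 mm diameter, flush on the foot plate, 4 mm above the slab) in front of the left post, 115 mm nearer the robot (stand's -x).
- post_b_top (a point): Centre of the top of the middle post, 200 mm above the slab when upright. A round bamboo sleeve, 26 mm diameter, from 103 to 191 mm height, 22 mm steel cap above. Rocks only side to side (stand's y), about a pivot 5 mm above the slab below its foot. The three look alike.
- post_b (a joint): Lean of the middle post, rad: 0 upright, positive to the robot's left (stand's +y). A sound post gives under 0.04 either way, then is rigid. The one loose post (any of the three; not to be seen) yields to 2 to 4 N near its top, up to firm stops at -0.2 and +0.2, and stays where it is left.
- pad_b (a point): Centre of the round black marker pad with an orange ring line (90 mm diameter, flush on the foot plate, 4 mm above the slab) in front of the middle post, 115 mm nearer the robot (stand's -x).
- post_c_top (a point): Centre of the top of the right post, 200 mm above the slab when upright. A round bamboo sleeve, 26 mm diameter, from 103 to 191 mm height, 22 mm steel cap above. Rocks only side to side (stand's y), about a pivot 5 mm above the slab below its foot. The three look alike.
- post_c (a joint): Lean of the right post, rad: 0 upright, positive to the robot's left (stand's +y). A sound post gives under 0.04 either way, then is rigid. The one loose post (any of the three; not to be seen) yields to 2 to 4 N near its top, up to firm stops at -0.2 and +0.2, and stays where it is left.
- pad_c (a point): Centre of the round black marker pad with an orange ring line (90 mm diameter, flush on the foot plate, 4 mm above the slab) in front of the right post, 115 mm nearer the robot (stand's -x).
- tin_mid (a point): Centre (half-way up) of the round aluminium sprinkle tin, loose, standing upright: 60 mm diameter body (62 mm at the lid, from 70 mm height), 90 mm high, closed, about 0.16 kg. Its z axis is the tin's axis.
- tumbler: Glass tumbler, 72 mm wide at the rim, 110 mm high, standing on the trivet at the left; origin at its underside. Leave alone.
- tongs: Bamboo tongs lying flat on the slab at the right, 265 mm long, 10 mm thick; origin at the middle of the underside. Leave alone.
- spice_jar: Amber spice jar, 56 mm wide, 100 mm high, at the right; origin at its underside. Leave alone.
- pepper_mill: Dark wooden pepper mill, 54 mm wide, 157 mm high, at the left; origin at its underside. Leave alone.
There are look-alikes about, which are no part of the job. Leave any purple or yellow look-alike of the part that bears tin_mid alone.

How it is judged:
By the outcome, as a careful person would: the job done as asked, in the order asked, and still so for the second after the job is handed in, with the robot touching nothing.
It also fails if it takes over 61 s, if anything falls off the work surface, if the arm or the gripper's body presses on something with over 40 N, if the wrist force passes 120 N, or if a joint passes its speed limit or range.

## Working session

There is one attempt and no reset: what is moved stays moved. The work goes in short steps, Python scripts to look and compute and a tool call to move; the robot and the scene stay as the last step left them, time stands still between calls to the robot, and variables do not carry over. Pictures are saved under pics/ and viewed, and the job is handed in when it is done.

Besides the shell and the picture viewer there is one more tool, called after "Emit:" as a command line: name --argument value ..., lists and objects as JSON in quotes. servo_tool: Moves the arm, as the interface text tells. Its arguments: {"type":"object","properties":{"motion":{"type":"string"},"newtons":{"type":"number"}},"required":["motion"]}

```bash
mkdir -p pics; ls; cat > h.py <<'E'
from rig import bot
import numpy as np, cv2, pickle
from scipy.spatial.transform import Rotation as R
def snap(n, tag):
    s=bot.sense(); c=bot.read_camera(n)
    c['s']=s
    pickle.dump(c,open(f'pics/{n}_{tag}.pkl','wb'))
    cv2.imwrite(f'pics/{n}_{tag}.png',cv2.cvtColor(c['img'],cv2.COLOR_RGB2BGR))
    return c
def load(n,tag): return pickle.load(open(f'pics/{n}_{tag}.pkl','rb'))
def campose(c):
    if 'mount' in c:
        T=np.eye(4);T[:3,:3]=R.from_quat(c['s']['tcp_rot']).as_matrix();T[:3,3]=c['s']['eef_pos']
        M=T@np.array(c['mount']); return M[:3,3],M[:3,:3]
    r=np.array(c['rotation']); 
    if r.shape!=(3,3): r=R.from_quat(r).as_matrix()
    return np.array(c['eye']),r
def foc(c): return c['img'].shape[0]/2/np.tan(np.radians(c['vfov'])/2)
def ray(c,u,v):
    e,r=campose(c); f=foc(c); return e, r@np.array([(u-c['cx'])/f,(v-c['cy'])/f,1])
def atz(c,u,v,z):
    e,d=ray(c,u,v); return e+d*(z-e[2])/d[2]
def dep(c,u,v):
    e,d=ray(c,u,v); return e+d*c['range_z'][int(round(v)),int(round(u))]
def proj(c,p):
    e,r=campose(c); q=r.T@(np.array(p)-e); f=foc(c); return q[0]/q[2]*f+c['cx'],q[1]/q[2]*f+c['cy']
def crop(n,tag,u0,u1,v0,v1,k,out):
    c=load(n,tag); im=cv2.cvtColor(c['img'],cv2.COLOR_RGB2BGR)[v0:v1,u0:u1]
    cv2.imwrite(f'pics/{out}.png',cv2.resize(im,None,fx=k,fy=k,interpolation=cv2.INTER_CUBIC))
E
python3 - <<'E'
from h import *
for n in ['scene','top','wrist']:
    c=snap(n,'0'); print(n,c['vfov'],c['cx'],c['cy'],*[np.round(x,3) for x in campose(c)])
    if n=='wrist': print(np.round(c['mount'],3))
print(bot.sense())
E
```

```text
pics
scene 48.41977263795714 259.21648677111546 181.2937069585962 [1.088 0.343 1.063] [[-0.514  0.672 -0.533]
 [ 0.858  0.39  -0.335]
 [-0.017 -0.629 -0.777]]
top 42.789238305548224 247.45498903311355 194.00657375172418 [ 0.327 -0.052  1.63 ] [[-0.013 -0.995  0.1  ]
 [-1.     0.013  0.001]
 [-0.002 -0.1   -0.995]]
wrist 63.86712479145583 255.51595433318042 190.52502659304741 [ 0.27  -0.484  0.374] [[ 0.372 -0.891 -0.262]
 [-0.928 -0.357 -0.103]
 [-0.001  0.282 -0.959]]
[[ 1.     0.    -0.    -0.   ]
 [ 0.     0.959  0.282 -0.071]
 [ 0.    -0.282  0.959 -0.143]
 [ 0.     0.     0.     1.   ]]
{'t': 0.15, 'joints': array([-1.25657514e+00,  3.00342771e-01,  1.52141871e+00, -1.26154555e-05,
        1.32070834e+00, -6.66087227e-02]), 'qvel': array([-0.00060515, -0.00204534, -0.00241292,  0.00099695,  0.00043029,
       -0.0006516 ]), 'joint_efforts': array([ 3.88368471e-04, -5.43670106e+01, -3.61890185e+01,  2.30480970e-05,
        3.13902798e-03,  3.99960879e-05]), 'eef_pos': array([ 0.20436664, -0.51043549,  0.23086041]), 'tcp_rot': array([ 8.28158708e-01, -5.60493499e-01, -3.49803065e-04, -2.64632402e-04]), 'wrist_force': array([-0.75730898, -0.31599069, -0.52639963]), 'torque': array([-0.01951671,  0.000651  , -0.01228601]), 'grip_width': 0.9976579754867975}
```

View pics/scene_0.png

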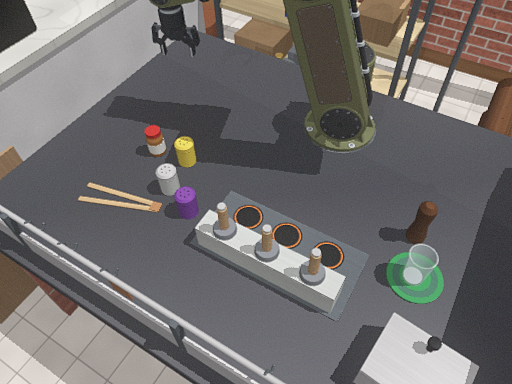

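View pics/top_0.png

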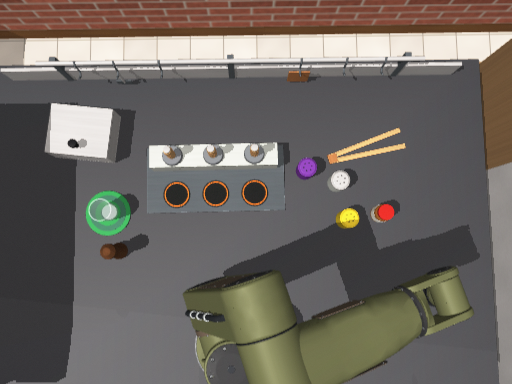

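View pics/wrist_0.png

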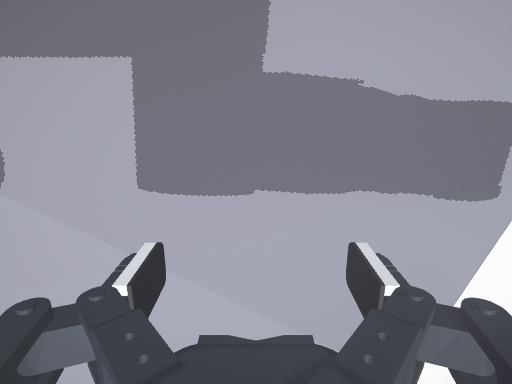

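In the top view the three tins are at about (307,168) purple, (348,217) yellow and (339,180) plain silver-white. The silver one fits "aluminium". I'll confirm that in crops and read off pixels.

```bash
python3 - <<'E'
from h import *
crop('top','0',140,300,135,220,5,'c_top_stand')
crop('top','0',285,415,120,235,5,'c_top_tins')
crop('scene','0',180,380,180,315,4,'c_sc_stand')
crop('scene','0',130,220,115,225,5,'c_sc_tins')
E
```

```text
(no output)
```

View pics/c_top_stand.png

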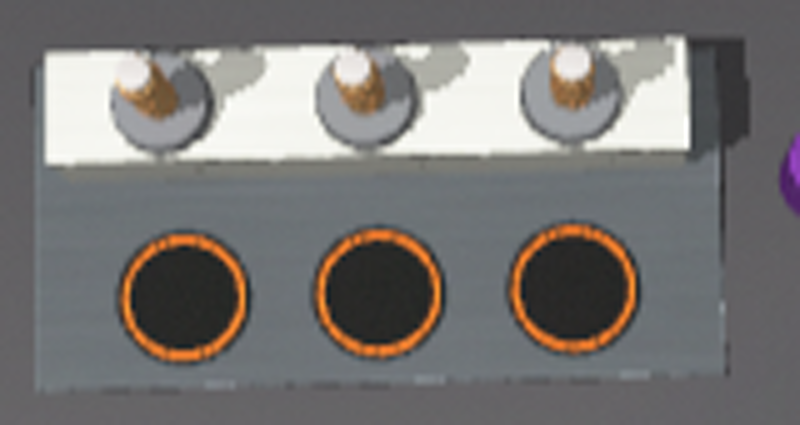

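View pics/c_top_tins.png

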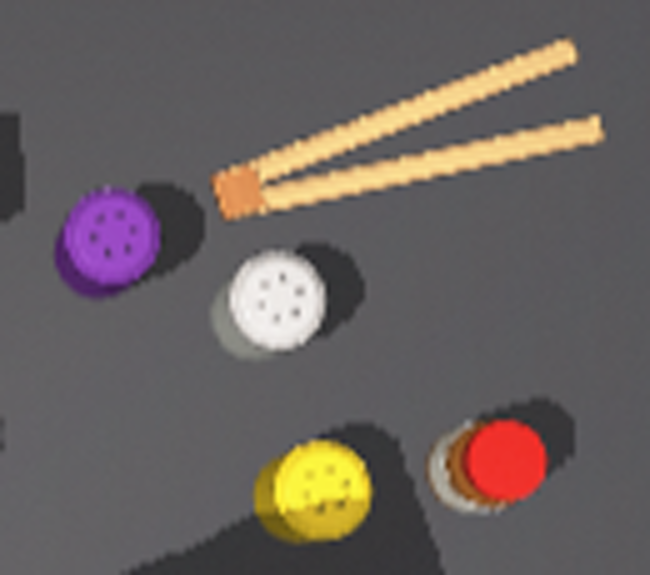

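View pics/c_sc_stand.png

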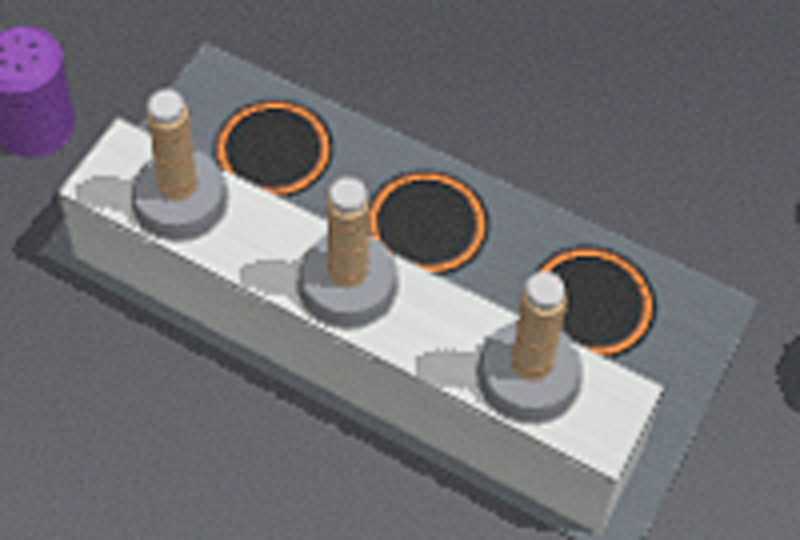

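View pics/c_sc_tins.png

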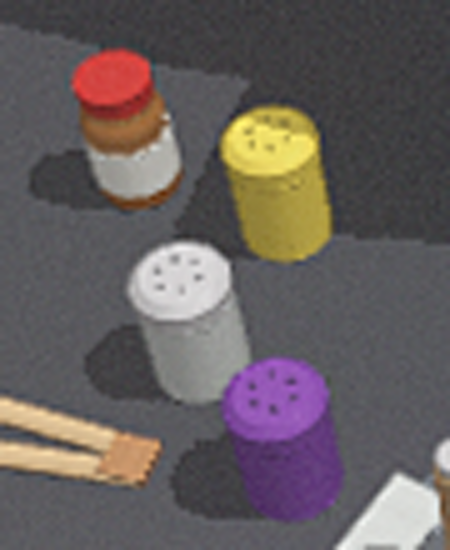

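Crops: the silver tin's lid centre is at top (340.6,180) and scene (166,171), and its colour is plain aluminium, so it is the target. The post caps and pads are all clear. Next I triangulate.

```bash
python3 - <<'E'
from h import *
t=load('top','0'); s=load('scene','0')
def tri(a,b):
    A=np.zeros((3,3));y=np.zeros(3)
    for c,(u,v) in ((t,a),(s,b)):
        e,d=ray(c,u,v); d/=np.linalg.norm(d); P=np.eye(3)-np.outer(d,d); A+=P;y+=P@e
    p=np.linalg.solve(A,y); return p
T=lambda x,y,u0,v0,k:(u0+(x+.5)/k-.5, v0+(y+.5)/k-.5)
items={'post_a':((135,72),(545,288)),'post_b':((353,67),(348,193)),'post_c':((572,62),(166,103)),
'pad_a':((185,297),(600,302)),'pad_b':((379,293),(429,222)),'pad_c':((573,289),(274,147))}
for k,(a,b) in items.items():
    a=T(*a,140,135,5);b=T(*b,180,180,4); p=tri(a,b)
    print(k,np.round(p,4),'top@z',np.round(atz(t,*a,.2 if 'post' in k else .004),4),'sc@z',np.round(atz(s,*b,.2 if 'post' in k else .004),4),'dep',np.round(dep(t,*a),3),np.round(dep(s,*b),3))
a=T(278,300,285,120,5);b=T(180,280,130,115,5)
print('tin',tri(a,b),atz(t,*a,.09),atz(s,*b,.09),dep(t,*a),dep(s,*b))
for n,a in {'purple':(112,237),'yellow':(323,490),'jar':(505,460)}.items(): print(n,np.round(dep(t,*T(*a,285,120,5)),3))
for n,a in {'tongs end':(238,193),'t1':(575,52),'t2':(600,128)}.items(): print(n,np.round(atz(t,*T(*a,285,120,5),.01),3))
print('box',dep(t,85,110))
E
```

```text
post_a [0.6078 0.1881 0.1977] top@z [0.6078 0.1867 0.2   ] sc@z [0.6085 0.1895 0.2   ] dep [0.607 0.186 0.205] [0.609 0.19  0.201]
post_b [0.6091 0.0584 0.1979] top@z [0.609  0.0576 0.2   ] sc@z [0.6099 0.0598 0.2   ] dep [0.609 0.058 0.2  ] [0.609 0.059 0.198]
post_c [ 0.61   -0.0718  0.2   ] top@z [ 0.6102 -0.0721  0.2   ] sc@z [ 0.6099 -0.0715  0.2   ] dep [ 0.611 -0.072  0.197] [ 0.61  -0.072  0.199]
pad_a [0.492  0.1891 0.0042] top@z [0.4936 0.1855 0.004 ] sc@z [0.4902 0.1927 0.004 ] dep [0.493 0.185 0.005] [0.488 0.192 0.001]
pad_b [0.4938 0.0574 0.0042] top@z [0.4945 0.0561 0.004 ] sc@z [0.4931 0.0586 0.004 ] dep [0.495 0.056 0.003] [0.494 0.059 0.006]
pad_c [ 0.495  -0.0728  0.0053] top@z [ 0.4954 -0.0733  0.004 ] sc@z [ 0.494  -0.0728  0.004 ] dep [ 0.495 -0.073  0.006] [ 0.493 -0.074  0.002]
tin [ 0.52379392 -0.34536595  0.08506594] [ 0.52357045 -0.34498808  0.09      ] [ 0.52634408 -0.34125833  0.09      ] [ 0.52287938 -0.3439577   0.09541346] [ 0.52713266 -0.34029853  0.09136513]
purple [ 0.566 -0.241  0.086]
yellow [ 0.403 -0.37   0.088]
jar [ 0.42  -0.481  0.102]
tongs end [ 0.606 -0.336  0.01 ]
t1 [ 0.699 -0.565  0.01 ]
t2 [ 0.647 -0.58   0.01 ]
box [0.75695924 0.46396322 0.10147041]
```

Emit:
servo_tool --motion "0 0 0 0 0 -0.95 -1; 0 0 0 0 0 -0.95 -1; 0 0 0 0 0 -0.95 -1; 0 0 0 0 0 -0.95 -1; 0 0 0 0 0 -0.95 -1; 0 0 0 0 0 -0.95 -1; 0 0 0 0 0 -0.95 -1; 0 0 0 0 0 -0.95 -1; 0 0 0 0 0 -0.95 -1; 0 0 0 0 0 -0.95 -1; 0 0 0 0 0 -0.95 -1; 0 0 0 0 0 -0.9 -1"

```text
t: 1.15
eef_pos: [0.2044, -0.5105, 0.231]
tcp_rot: [1.0, 0.002, -0.0, -0.0]
wrist_force: [-0.1, 0.4, -0.4]
grip_width: 0.998
```

Emit:
servo_tool --motion "1 -0.55 -0.1 0 0 0 -1; 1 -0.55 -0.1 0 0 0 -1; 1 -0.55 -0.1 0 0 0 -1; 1 -0.55 -0.1 0 0 0 -1; 1 -0.55 -0.1 0 0 0 -1; 1 -0.55 -0.1 0 0 0 -1; 1 -0.55 -0.1 0 0 0 -1; 1 -0.55 -0.1 0 0 0 -1; 1 -0.55 -0.1 0 0 0 -1; 1 -0.55 -0.1 0 0 0 -1; 1 -0.55 -0.1 0 0 0 -1; 1 -0.55 -0.1 0 0 0 -1; 1 -0.55 -0.1 0 0 0 -1; 1 -0.55 -0.1 0 0 0 -1; 1 -0.5 -0.1 0 0 0 -1; 0 0 0 0 0 0 -1; 0 0 0 0 0 0 -1"

```text
t: 2.57
eef_pos: [0.5052, -0.3464, 0.2608]
tcp_rot: [1.0, 0.0, -0.0, -0.0]
wrist_force: [-0.4, -1.1, 0.7]
grip_width: 1.0
```

```bash
python3 - <<'E'
from h import *
snap('wrist','1')
E
```

```text
(no output)
```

View pics/wrist_1.png

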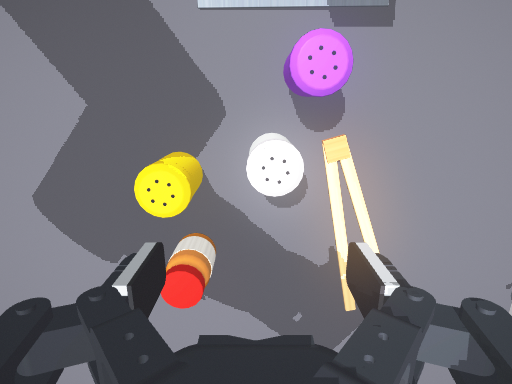

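Wrist view: the silver tin's lid centre is at about (275,168), between yellow (163,191) and purple (321,62), with the tongs to the right at (337,150).

```bash
python3 - <<'E'
from h import *
w=load('wrist','1');t=load('top','0')
a=(285+278.5/5-.5,120+300.5/5-.5)
for u,v in [(275,168)]:
    print(atz(w,u,v,.09),dep(w,u,v))
    e1,d1=ray(w,u,v);e2,d2=ray(t,*a)
    A=np.zeros((3,3));y=np.zeros(3)
    for e,d in((e1,d1),(e2,d2)):
        d=d/np.linalg.norm(d);P=np.eye(3)-np.outer(d,d);A+=P;y+=P@e
    print(np.linalg.solve(A,y))
# lid circle fit
g=w['img'].min(2); m=((g>200)*255).astype(np.uint8)
n,l,s,c=cv2.connectedComponentsWithStats(m)
for i in range(1,n):
    if s[i][4]>600: print(s[i],c[i])
for p in [(163,191),(321,62),(183,290)]: print(dep(w,*p))
for p in [(325,140),(346,138),(331,165),(350,309),(378,250)]: print(p,np.round(atz(w,*p,.01),3))
E
```

```text
[ 0.52403375 -0.34249843  0.09      ] [ 0.52400514 -0.34240229  0.09044584]
[ 0.52570109 -0.34778026  0.07012581]
[ 246  133   58   64 2792] [273.84813754 164.9015043 ]
[ 324  152   24  110 1044] [336.65996169 207.76149425]
[ 341  157   58  138 1633] [365.89589712 226.30740968]
[ 0.4054791  -0.36752514  0.08965443]
[ 0.56542699 -0.24041965  0.09131846]
[ 0.42176113 -0.48099285  0.10088477]
(325, 140) [ 0.592 -0.323  0.01 ]
(346, 138) [ 0.619 -0.321  0.01 ]
(331, 165) [ 0.602 -0.356  0.01 ]
(350, 309) [ 0.646 -0.576  0.01 ]
(378, 250) [ 0.677 -0.478  0.01 ]
```

Emit:
servo_tool --motion "0.3 -1 0 0 0 0 1; 0.3 -1 0 0 0 0 1; 0.3 -1 0 0 0 0 1; 0.3 -1 0 0 0 0 1; 0.3 -1 0 0 0 0 1; 0.3 -1 0 0 0 0 1; 0.3 -1 0 0 0 0 1; 0.3 -1 0 0 0 0 1; 0.3 -1 0 0 0 0 1; 0.3 -1 0 0 0 0 1; 0.3 -1 0 0 0 0 1; 0.3 -1 0 0 0 0 1; 0.3 -1 0 0 0 0 1; 0.3 -1 0 0 0 0 1; 0.3 -1 0 0 0 0 1; 0.3 -1 0 0 0 0 1; 0.4 -0.9 0 0 0 0 1; 0 0 0 0 0 0 1; 0 0 0 0 0 0 1" --newtons 80

```text
t: 4.2
eef_pos: [0.6089, -0.0094, 0.261]
tcp_rot: [1.0, -0.001, -0.0, 0.0]
wrist_force: [-0.4, -0.3, -0.6]
grip_width: 0.003
```

```bash
python3 - <<'E'
from h import *
snap('wrist','2')
E
```

```text
(no output)
```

View pics/wrist_2.png

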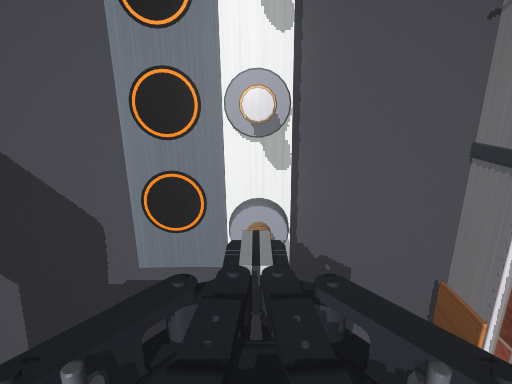

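The wrist view shows post_b's cap at (258,104), pad_b at (165,103), pad_c at (174,201), and post_c just behind the fingertips. I'll refine from these.

```bash
python3 - <<'E'
from h import *
w=load('wrist','2')
print(atz(w,258,104,.2),dep(w,258,104))
for p in [(165.5,103),(174,201.5)]: print(atz(w,*p,.004),dep(w,*p))
E
```

```text
[0.60922389 0.05973059 0.2       ] [0.60922142 0.05973459 0.2003288 ]
[0.49519735 0.05866892 0.004     ] [0.49517361 0.05866817 0.0039156 ]
[ 0.49600132 -0.07088366  0.004     ] [ 0.49644585 -0.07035395  0.00559126]
```

Emit:
servo_tool --motion "0 0 1 0 0 0 1; 0 0 1 0 0 0 1; 0 0 1 0 0 0 1; 0 0 1 0 0 0 1; 0 0 0.8 0 0 0 1; 0 -0.8 0 0 0 0 1; 0 -0.7 0 0 0 0 1; 0 0 0 0 0 0 1; 0 0 0 0 0 0 1"

```text
t: 5.0
eef_pos: [0.6093, 0.0208, 0.1661]
tcp_rot: [1.0, -0.0, 0.001, 0.0]
wrist_force: [0.4, 0.3, 0.8]
grip_width: 0.002
```

Emit:
servo_tool --motion "0 -0.3 0 0 0 0 1; 0 -0.25 0 0 0 0 1; 0 -0.1 0 0 0 0 1; 0 0 0 0 0 0 1"

```text
t: 5.33
eef_pos: [0.6092, 0.0342, 0.1654]
tcp_rot: [1.0, -0.001, 0.0, -0.0]
wrist_force: [0.6, -0.5, 0.8]
grip_width: -0.005
```

Emit:
servo_tool --motion "0 -0.1 0 0 0 0 1; 0 -0.1 0 0 0 0 1; 0 0 0 0 0 0 1"

```text
t: 5.58
eef_pos: [0.6093, 0.0378, 0.1654]
tcp_rot: [1.0, -0.001, 0.0, 0.0]
wrist_force: [-0.4, -0.2, 1.3]
grip_width: 0.002
```

Emit:
servo_tool --motion "0 -0.1 0 0 0 0 1; 0 0 0 0 0 0 1"

```text
t: 5.75
eef_pos: [0.6093, 0.0399, 0.1654]
tcp_rot: [1.0, -0.001, 0.0, 0.0]
wrist_force: [-0.5, -1.8, 0.9]
grip_width: -0.001
```

Emit:
servo_tool --motion "0 -0.1 0 0 0 0 1; 0 0 0 0 0 0 1"

```text
t: 5.92
eef_pos: [0.6093, 0.042, 0.1654]
tcp_rot: [1.0, -0.001, 0.0, -0.0]
wrist_force: [0.5, -1.3, 0.6]
grip_width: 0.002
```

Emit:
servo_tool --motion "0 -0.1 0 0 0 0 1; 0 0 0 0 0 0 1"

```text
t: 6.08
eef_pos: [0.6092, 0.0441, 0.1653]
tcp_rot: [1.0, -0.001, 0.0, -0.0]
wrist_force: [-0.0, -1.2, 0.9]
grip_width: -0.003
```

Emit:
servo_tool --motion "0 -0.1 0 0 0 0 1; 0 0 0 0 0 0 1"

```text
t: 6.25
eef_pos: [0.6092, 0.0461, 0.1653]
tcp_rot: [1.0, -0.001, 0.0, -0.0]
wrist_force: [0.7, -2.0, 1.1]
grip_width: 0.003
```

Emit:
servo_tool --motion "0 -0.05 0 0 0 0 1; 0 0 0 0 0 0 1"

```text
t: 6.42
eef_pos: [0.6092, 0.047, 0.1653]
tcp_rot: [1.0, -0.001, -0.0, -0.0]
wrist_force: [0.4, -1.5, 1.5]
grip_width: -0.007
```

Emit:
servo_tool --motion "0 -0.05 0 0 0 0 1; 0 0 0 0 0 0 1"

```text
t: 6.58
eef_pos: [0.6092, 0.0479, 0.1653]
tcp_rot: [1.0, -0.001, -0.0, 0.0]
wrist_force: [0.9, -2.0, 1.0]
grip_width: 0.003
```

Emit:
servo_tool --motion "0 -0.05 0 0 0 0 1; 0 -0.05 0 0 0 0 1; 0 0 0 0 0 0 1"

```text
t: 6.83
eef_pos: [0.6092, 0.05, 0.1653]
tcp_rot: [1.0, -0.001, -0.0, -0.0]
wrist_force: [0.5, -2.0, 1.3]
grip_width: -0.002
```

Emit:
servo_tool --motion "0 -0.05 0 0 0 0 1; 0 -0.05 0 0 0 0 1; 0 0 0 0 0 0 1"

```text
t: 7.08
eef_pos: [0.6092, 0.052, 0.1652]
tcp_rot: [1.0, -0.001, -0.0, -0.0]
wrist_force: [0.5, -1.9, 1.0]
grip_width: -0.002
```

```bash
python3 - <<'E'
from h import *
snap('wrist','3'); snap('scene','3')
crop('scene','3',180,380,180,315,4,'c_sc3')
E
```

```text
(no output)
```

View pics/c_sc3.png

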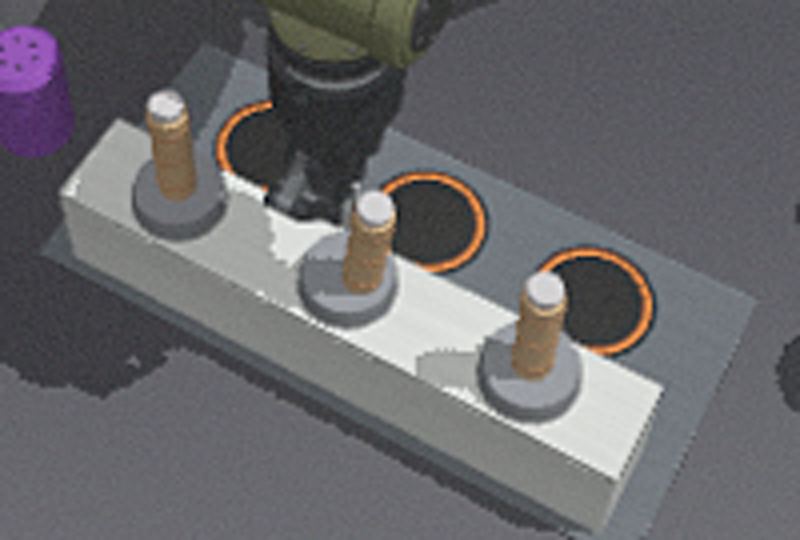

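View pics/wrist_3.png

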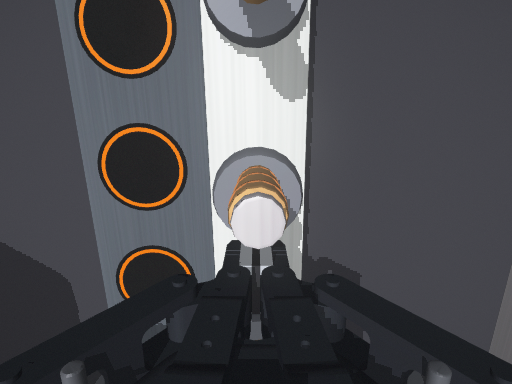

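post_b has yielded at about 2 N: its cap moved from (348,193) to (375,207) in the crop, and the plinth hasn't moved. So post_b is the loose one. Next I go over the top to its left side and rock it to the right-hand stop first.

Emit:
servo_tool --motion "0 0.4 0 0 0 0 1; 0 0.4 0 0 0 0 1; 0 0 -1 0 0 0 1; 0 0 -1 0 0 0 1; 0 0 -1 0 0 0 1; 0 0 -0.4 0 0 0 1; 0 -1 0 0 0 0 1; 0 -1 0 0 0 0 1; 0 -1 0 0 0 0 1; 0 -1 0 0 0 0 1; 0 -0.3 0 0 0 0 1; 0 0 0 0 0 0 1"

```text
t: 8.18
eef_pos: [0.6091, 0.1226, 0.2326]
tcp_rot: [1.0, 0.0, -0.0, -0.0]
wrist_force: [-0.6, -0.5, -0.7]
grip_width: 0.001
```

```bash
python3 - <<'E'
from h import *
snap('wrist','4');snap('scene','4')
crop('scene','4',180,380,180,315,4,'c_sc4')
E
```

```text
(no output)
```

View pics/c_sc4.png

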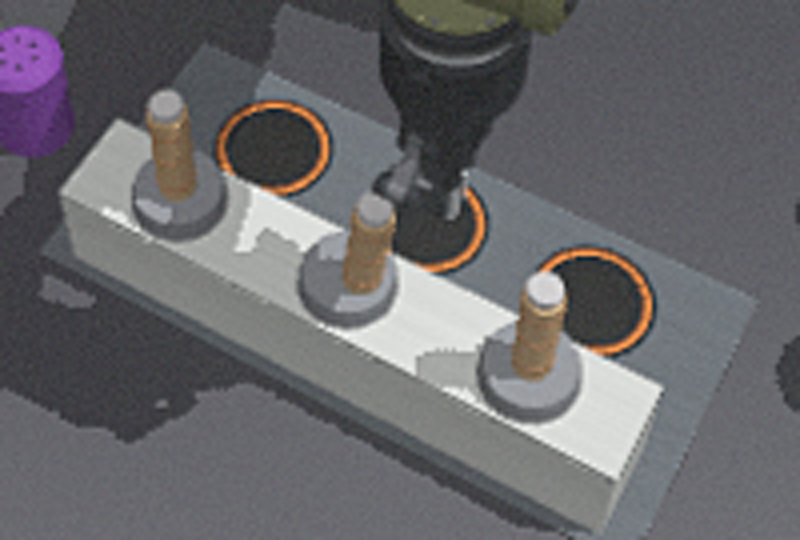

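Emit:
servo_tool --motion "0 0 0.8 0 0 0 1; 0 0 1 0 0 0 1; 0 0 1 0 0 0 1; 0 0 0.6 0 0 0 1; 0 0.5 0 0 0 0 1; 0 0.3 0 0 0 0 1; 0 0.2 0 0 0 0 1; 0 0.15 0 0 0 0 1; 0 0.15 0 0 0 0 1; 0 0.15 0 0 0 0 1; 0 0.15 0 0 0 0 1; 0 0.15 0 0 0 0 1; 0 0.15 0 0 0 0 1; 0 0 0 0 0 0 1"

```text
t: 9.45
eef_pos: [0.6093, 0.0833, 0.1653]
tcp_rot: [1.0, -0.001, -0.0, 0.0]
wrist_force: [0.4, -0.1, 0.5]
grip_width: 0.0
```

Emit:
servo_tool --motion "0 0.15 0 0 0 0 1; 0 0.15 0 0 0 0 1; 0 0.15 0 0 0 0 1; 0 0.15 0 0 0 0 1; 0 0.15 0 0 0 0 1; 0 0.15 0 0 0 0 1; 0 0 0 0 0 0 1"

```text
t: 10.03
eef_pos: [0.6093, 0.0652, 0.1653]
tcp_rot: [1.0, -0.001, 0.0, 0.0]
wrist_force: [0.3, 0.6, 0.6]
grip_width: 0.003
```

```bash
python3 - <<'E'
from h import *
snap('scene','5');print(bot.sense()['wrist_force'])
crop('scene','5',180,380,180,315,4,'c_sc5')
E
```

```text
[-0.97609113 -1.73771505  0.41416693]
```

View pics/c_sc5.png

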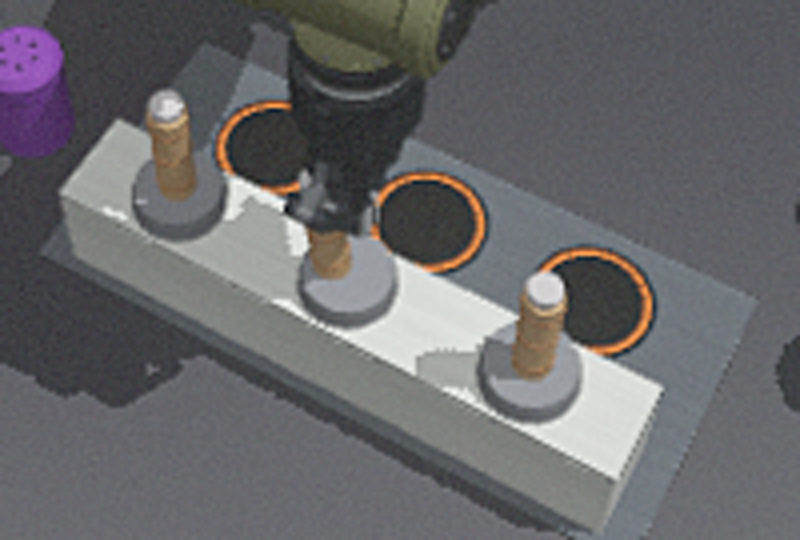

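Emit:
servo_tool --motion "0 0.15 0 0 0 0 1; 0 0.15 0 0 0 0 1; 0 0.15 0 0 0 0 1; 0 0.15 0 0 0 0 1; 0 0.15 0 0 0 0 1; 0 0 0 0 0 0 1"

```text
t: 10.58
eef_pos: [0.6091, 0.0503, 0.1652]
tcp_rot: [1.0, -0.001, -0.0, 0.0]
wrist_force: [-0.9, 0.4, -0.3]
grip_width: -0.003
```

Emit:
servo_tool --motion "0 0.1 0 0 0 0 1; 0 0.1 0 0 0 0 1; 0 0 0 0 0 0 1"

```text
t: 10.83
eef_pos: [0.6091, 0.0493, 0.1652]
tcp_rot: [1.0, -0.0, -0.0, -0.002]
wrist_force: [-0.1, 18.8, -1.6]
grip_width: 0.003
```

Emit:
servo_tool --motion "0 0.1 0 0 0 0 1; 0 0 0 0 0 0 1"

```text
t: 11.0
eef_pos: [0.6091, 0.0485, 0.1651]
tcp_rot: [1.0, 0.0, -0.0, -0.003]
wrist_force: [-0.2, 27.1, -1.9]
grip_width: -0.001
```

Emit:
servo_tool --motion "0 0.1 0 0 0 0 1; 0 0 0 0 0 0 1"

```text
t: 11.17
eef_pos: [0.6091, 0.0469, 0.1651]
tcp_rot: [1.0, 0.0, 0.0, -0.003]
wrist_force: [-0.3, 29.6, -1.5]
grip_width: 0.001
```

Emit:
servo_tool --motion "0 0.1 0 0 0 0 1; 0 0 0 0 0 0 1"

```text
t: 11.33
eef_pos: [0.6091, 0.045, 0.1651]
tcp_rot: [1.0, 0.0, 0.0, -0.003]
wrist_force: [0.9, 30.6, -3.2]
grip_width: 0.001
```

I made a mistake there. I chained the last four steps without reading the force between them. The right-hand stop came at TCP y≈0.050, and the push then went on to about 30 N, so the plinth may have crept right by a few mm. I'll back off and measure it.

Emit:
servo_tool --motion "0 -0.5 0 0 0 0 1; 0 -1 0 0 0 0 1; 0 -0.8 0 0 0 0 1; 0 -0.7 -0.6 0 0 0 1; 0 0 -1 0 0 0 1; 0 0 -1 0 0 0 1; 0 0 -1 0 0 0 1; 0 0 -1 0 0 0 1; 0 0 0 0 0 0 1; 0 0 0 0 0 0 1"

```text
t: 12.17
eef_pos: [0.6096, 0.1006, 0.2583]
tcp_rot: [1.0, -0.001, 0.001, 0.0]
wrist_force: [0.1, -0.4, -0.1]
grip_width: -0.002
```

```bash
python3 - <<'E'
from h import *
for n in ['scene','wrist','top']: snap(n,'6')
crop('scene','6',180,380,180,315,4,'c_sc6')
crop('top','6',140,300,135,220,5,'c_top6')
print(bot.sense()['t'],bot.sense()['eef_pos'])
E
```

```text
12.3167 [0.60901194 0.1006467  0.25619474]
```

View pics/c_sc6.png

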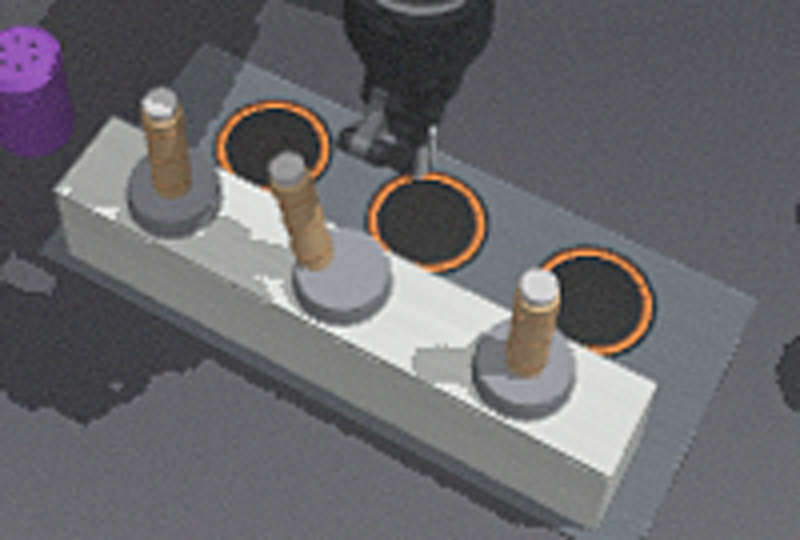

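View pics/wrist_6.png

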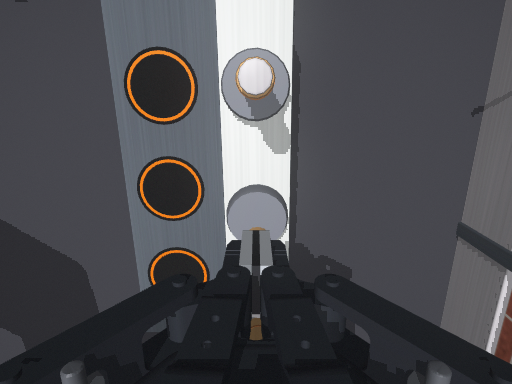

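View pics/c_top6.png

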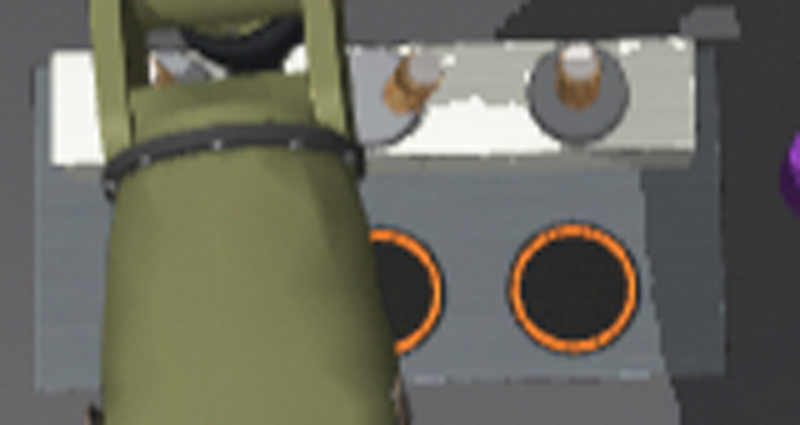

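```bash
cat >> h.py <<'E'
def shift(tag0,tag1,boxes):
    a=load('scene',tag0);b=load('scene',tag1)
    A=cv2.cvtColor(a['img'],cv2.COLOR_RGB2GRAY).astype(np.float32);B=cv2.cvtColor(b['img'],cv2.COLOR_RGB2GRAY).astype(np.float32)
    k=8
    for nm,(u0,u1,v0,v1,z) in boxes.items():
        t=cv2.resize(A[v0:v1,u0:u1],None,fx=k,fy=k,interpolation=cv2.INTER_CUBIC)
        m=5;s=cv2.resize(B[v0-m:v1+m,u0-m:u1+m],None,fx=k,fy=k,interpolation=cv2.INTER_CUBIC)
        r=cv2.matchTemplate(s,t,cv2.TM_CCOEFF_NORMED);_,mx,_,l=cv2.minMaxLoc(r)
        du,dv=l[0]/k-m,l[1]/k-m
        u,v=(u0+u1)/2,(v0+v1)/2
        d=atz(a,u+du,v+dv,z)-atz(a,u,v,z)
        print(nm,'px',du,dv,'score',round(mx,3),'shift mm',np.round(d[:2]*1e3,1))
BX={'post_a':(306,326,246,272,.15),'a_collar+end':(296,348,246,318,.1),'a_end':(325,348,268,316,.08),'post_c':(215,236,200,232,.15),'rightend':(192,215,207,250,.08),'pad_a(ref)':(328,346,238,272,.004)}
E
python3 - <<'E'
from h import *
shift('0','6',BX); print(); shift('0','5',BX);print(); shift('0','3',BX)
E
```

```text
post_a px -1.5 -0.75 score 0.95 shift mm [ 0. -4.]
a_collar+end px -1.0 -0.5 score 0.956 shift mm [ 0.  -2.7]
a_end px -1.375 -0.625 score 0.982 shift mm [ 0.2 -3.6]
post_c px -1.375 -0.25 score 0.782 shift mm [ 1.1 -3.5]
rightend px -1.0 -0.375 score 0.911 shift mm [ 0.4 -3.1]
pad_a(ref) px 0.0 0.0 score 0.996 shift mm [0. 0.]

post_a px 0.0 0.0 score 0.998 shift mm [0. 0.]
a_collar+end px 0.0 0.0 score 0.999 shift mm [0. 0.]
a_end px 0.0 0.0 score 0.998 shift mm [0. 0.]
post_c px -0.125 0.25 score 0.826 shift mm [0.8 0.2]
rightend px 0.125 0.125 score 0.915 shift mm [0.2 0.5]
pad_a(ref) px 0.0 0.0 score 0.996 shift mm [0. 0.]

post_a px 0.0 0.0 score 0.998 shift mm [0. 0.]
a_collar+end px 0.0 0.0 score 0.999 shift mm [0. 0.]
a_end px 0.0 0.0 score 0.998 shift mm [0. 0.]
post_c px -0.125 0.125 score 0.837 shift mm [ 0.5 -0.1]
rightend px 0.125 0.25 score 0.917 shift mm [0.5 0.8]
pad_a(ref) px 0.0 0.0 score 0.997 shift mm [0. 0.]
```

The plinth has crept about 3.6 mm to the right; the reference pad shows no change, and before this the shift was 0. Post_b reached its right-hand stop. I'll now lean it to the left-hand stop one force reading at a time, and ease the plinth back to zero during the same push.

Emit:
servo_tool --motion "0 1 0 0 0 0 1; 0 1 0 0 0 0 1; 0 1 0 0 0 0 1; 0 1 0 0 0 0 1; 0 1 0 0 0 0 1; 0 1 0 0 0 0 1; 0 0 0.6 0 0 0 1; 0 0 1 0 0 0 1; 0 0 1 0 0 0 1; 0 0 1 0 0 0 1; 0 0 1 0 0 0 1; 0 0 0 0 0 0 1"

```text
t: 13.32
eef_pos: [0.6071, -0.0187, 0.1601]
tcp_rot: [1.0, -0.001, -0.004, -0.0]
wrist_force: [-0.7, 0.0, -1.6]
grip_width: -0.002
```

Emit:
servo_tool --motion "0 -0.4 0 0 0 0 1; 0 -0.3 0 0 0 0 1; 0 -0.2 0 0 0 0 1; 0 -0.2 0 0 0 0 1; 0 -0.2 0 0 0 0 1; 0 -0.2 0 0 0 0 1; 0 -0.2 0 0 0 0 1; 0 -0.2 0 0 0 0 1; 0 -0.2 0 0 0 0 1; 0 -0.2 0 0 0 0 1; 0 -0.2 0 0 0 0 1; 0 -0.2 0 0 0 0 1; 0 -0.2 0 0 0 0 1; 0 -0.2 0 0 0 0 1; 0 -0.2 0 0 0 0 1; 0 0 0 0 0 0 1"

```text
t: 14.65
eef_pos: [0.6091, 0.0477, 0.1652]
tcp_rot: [1.0, -0.0, -0.0, -0.0]
wrist_force: [-0.1, -0.6, 0.9]
grip_width: -0.002
```

Emit:
servo_tool --motion "0 -0.15 0 0 0 0 1; 0 -0.15 0 0 0 0 1; 0 -0.15 0 0 0 0 1; 0 -0.15 0 0 0 0 1; 0 0 0 0 0 0 1"

```text
t: 15.07
eef_pos: [0.6091, 0.0594, 0.1651]
tcp_rot: [1.0, -0.001, -0.0, -0.0]
wrist_force: [-0.1, -0.1, 0.0]
grip_width: -0.0
```

Emit:
servo_tool --motion "0 -0.1 0 0 0 0 1; 0 -0.1 0 0 0 0 1; 0 0 0 0 0 0 1"

```text
t: 15.32
eef_pos: [0.6092, 0.0631, 0.1652]
tcp_rot: [1.0, -0.001, -0.0, -0.0]
wrist_force: [-0.4, -1.2, -1.2]
grip_width: 0.002
```

Emit:
servo_tool --motion "0 -0.1 0 0 0 0 1; 0 0 0 0 0 0 1"

```text
t: 15.48
eef_pos: [0.6092, 0.0647, 0.1652]
tcp_rot: [1.0, -0.001, -0.0, 0.0]
wrist_force: [-0.2, -4.3, -0.6]
grip_width: -0.002
```

Emit:
servo_tool --motion "0 -0.1 0 0 0 0 1; 0 0 0 0 0 0 1"

```text
t: 15.65
eef_pos: [0.6092, 0.0652, 0.1652]
tcp_rot: [1.0, -0.001, -0.0, 0.001]
wrist_force: [-0.7, -13.9, -0.7]
grip_width: -0.004
```

The left-hand stop is found, with the force rising to 14 N at TCP y≈0.065. Now I ease on in small steps to bring the plinth back by 3.6 mm.

Emit:
servo_tool --motion "0 -0.1 0 0 0 0 1; 0 0 0 0 0 0 1"

```text
t: 15.82
eef_pos: [0.6093, 0.0656, 0.1652]
tcp_rot: [1.0, -0.002, -0.0, 0.003]
wrist_force: [-1.2, -23.1, -0.7]
grip_width: 0.003
```

Emit:
servo_tool --motion "0 -0.1 0 0 0 0 1; 0 0 0 0 0 0 1"

```text
t: 15.98
eef_pos: [0.6093, 0.0669, 0.1652]
tcp_rot: [1.0, -0.002, -0.0, 0.003]
wrist_force: [-1.8, -28.7, -0.5]
grip_width: 0.0
```

Emit:
servo_tool --motion "0 -0.08 0 0 0 0 1; 0 0 0 0 0 0 1"

```text
t: 16.15
eef_pos: [0.6092, 0.0683, 0.1651]
tcp_rot: [1.0, -0.002, -0.0, 0.003]
wrist_force: [-1.4, -30.4, 0.7]
grip_width: -0.002
```

```bash
python3 - <<'E'
from h import *
snap('scene','7'); shift('0','7',BX); print(bot.sense()['eef_pos'],bot.sense()['wrist_force'])
E
```

```text
post_a px -0.5 -0.125 score 0.98 shift mm [ 0.3 -1.2]
a_collar+end px -0.25 -0.125 score 0.988 shift mm [ 0.  -0.7]
a_end px -0.5 -0.125 score 0.991 shift mm [ 0.3 -1.2]
post_c px -0.5 0.0 score 0.816 shift mm [ 0.7 -1.1]
rightend px -0.375 0.0 score 0.913 shift mm [ 0.5 -0.9]
pad_a(ref) px 0.0 0.0 score 0.996 shift mm [0. 0.]
[0.60923917 0.06825393 0.16513819] [ -1.77318366 -29.41715047   0.16276918]
```

About 1.1 mm remains.

Emit:
servo_tool --motion "0 -0.05 0 0 0 0 1; 0 0 0 0 0 0 1"

```text
t: 16.37
eef_pos: [0.6092, 0.0691, 0.1651]
tcp_rot: [1.0, -0.002, -0.0, 0.003]
wrist_force: [-2.0, -30.9, -0.7]
grip_width: 0.001
```

```bash
python3 - <<'E'
from h import *
snap('scene','8'); shift('0','8',BX); print(bot.sense()['eef_pos'],bot.sense()['wrist_force'])
E
```

```text
post_a px -0.125 0.0 score 0.988 shift mm [ 0.2 -0.3]
a_collar+end px -0.125 0.0 score 0.994 shift mm [ 0.2 -0.3]
a_end px 0.0 0.0 score 0.994 shift mm [0. 0.]
post_c px -0.25 0.0 score 0.818 shift mm [ 0.3 -0.6]
rightend px -0.125 0.125 score 0.914 shift mm [ 0.5 -0.1]
pad_a(ref) px 0.0 0.0 score 0.996 shift mm [0. 0.]
[0.60924219 0.06911627 0.16514048] [ -3.05709023 -31.22487466  -0.63336509]
```

The plinth is within about 0.3 mm of its original place. I back off, lift and check.

Emit:
servo_tool --motion "0 0.2 0 0 0 0 1; 0 0.5 0 0 0 0 1; 0 0.8 0 0 0 0 1; 0 0.8 0 0 0 0 1; 0 0 -0.6 0 0 0 1; 0 0 -1 0 0 0 1; 0 0 -1 0 0 0 1; 0 0 -1 0 0 0 1; 0 0 -1 0 0 0 1; 0 0.8 0 0 0 0 1; 0 0.8 0 0 0 0 1; 0 0 0 0 0 0 1"

```text
t: 17.42
eef_pos: [0.6093, -0.006, 0.2584]
tcp_rot: [1.0, -0.001, 0.001, -0.0]
wrist_force: [0.2, -0.1, 0.5]
grip_width: -0.001
```

```bash
python3 - <<'E'
from h import *
c=snap('scene','9');w=snap('wrist','9'); shift('0','9',BX); print(bot.sense()['eef_pos'])
crop('scene','9',180,380,180,315,4,'c_sc9')
E
```

```text
post_a px -0.125 0.0 score 0.988 shift mm [ 0.2 -0.3]
a_collar+end px -0.125 0.0 score 0.994 shift mm [ 0.2 -0.3]
a_end px 0.0 0.0 score 0.994 shift mm [0. 0.]
post_c px -0.125 -0.125 score 0.87 shift mm [-0.2 -0.5]
rightend px 0.0 -0.125 score 0.936 shift mm [-0.3 -0.2]
pad_a(ref) px 0.0 0.0 score 0.997 shift mm [0. 0.]
[ 0.60917183 -0.00431426  0.25780556]
```

View pics/c_sc9.png

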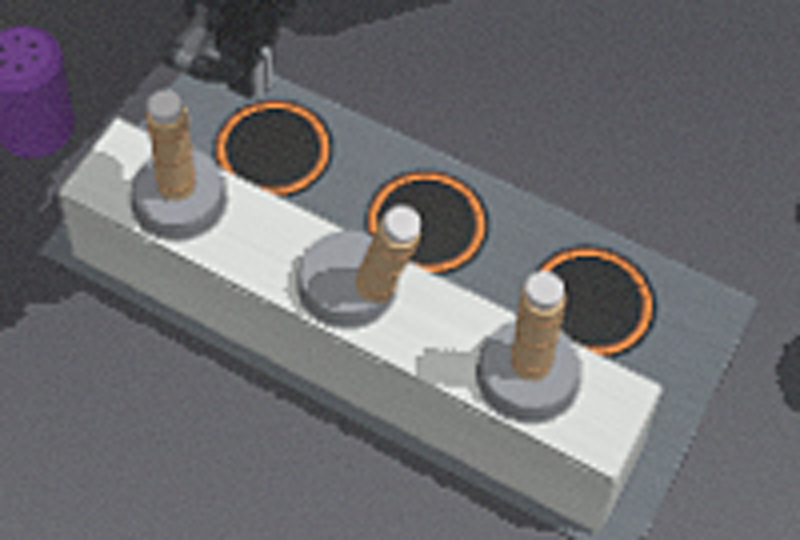

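View pics/wrist_9.png

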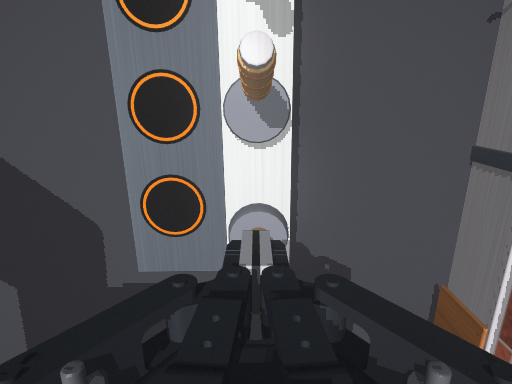

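```bash
python3 - <<'E'
from h import *
w=load('wrist','9')
for p in [(257,47)]: print(atz(w,*p,.196),dep(w,*p))
for p in [(165,106.5),(173,206)]: print(atz(w,*p,.004))
c=load('scene','9'); print(dep(c,180+402/4,180+222/4))
E
```

```text
[0.60915313 0.09766989 0.196     ] [0.60914883 0.09756168 0.1967131 ]
[0.49588983 0.05927754 0.004     ]
[ 0.49563394 -0.07152349  0.004     ]
[0.61046294 0.09807421 0.19767733]
```

Emit:
servo_tool --motion "-0.25 1 0 0 0 0 1; -0.25 1 0 0 0 0 0; -0.25 1 0 0 0 0 -1; -0.25 1 0 0 0 0 -1; -0.25 1 0 0 0 0 -1; -0.25 1 0 0 0 0 -1; -0.25 1 0 0 0 0 -1; -0.25 1 0 0 0 0 -1; -0.25 1 0 0 0 0 -1; -0.25 1 0 0 0 0 -1; -0.25 1 0 0 0 0 -1; -0.25 1 0 0 0 0 -1; -0.25 1 0 0 0 0 -1; -0.25 1 0 0 0 0 -1; -0.25 1 0 0 0 0 -1; -0.25 1 0 0 0 0 -1; -0.25 0.9 0 0 0 0 -1; 0 0 0 0 0 0 -1; 0 0 0 0 0 0 -1"

```text
t: 19.1
eef_pos: [0.5239, -0.3422, 0.2572]
tcp_rot: [1.0, -0.001, 0.0, -0.0]
wrist_force: [-0.4, 0.5, 0.0]
grip_width: 1.001
```

```bash
python3 - <<'E'
from h import *
w=snap('wrist','10'); print(bot.sense()['eef_pos'])
crop('wrist','10',200,360,100,220,5,'c_w10')
E
```

```text
[ 0.52410136 -0.34158238  0.25726905]
```

View pics/c_w10.png

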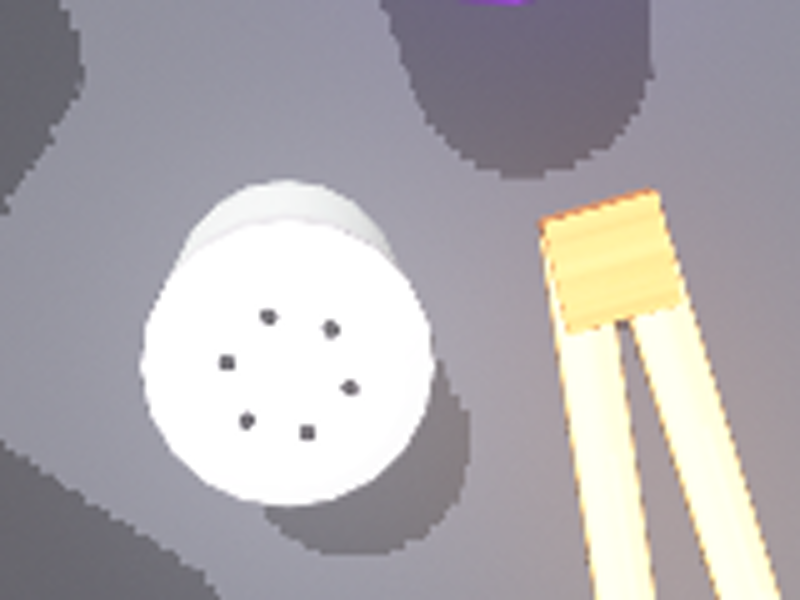

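The crop confirms the silver tin again: white lid with its centre at wrist pixel (257.5,172.4). The tongs' end lies to the right, 30 px clear.

```bash
python3 - <<'E'
from h import *
w=load('wrist','10'); print(atz(w,257.2,172.0,.09),dep(w,257,172),w['s']['eef_pos'])
E
```

```text
[ 0.52436874 -0.34164606  0.09      ] [ 0.52415799 -0.34142203  0.09097602] [ 0.52388271 -0.34216232  0.25717291]
```

Emit:
servo_tool --motion "0 0 1 0 0 0 -1; 0 0 1 0 0 0 -1; 0 0 1 0 0 0 -1; 0 0 1 0 0 0 -1; 0 0 1 0 0 0 -1; 0 0 1 0 0 0 -1; 0 0 1 0 0 0 -1; 0 0 1 0 0 0 -1; 0 0 1 0 0 0 -1; 0 0 1 0 0 0 -1; 0 0 0.8 0 0 0 -1; 0 0 0.6 0 0 0 -1; 0 0 0 0 0 0 -1; 0 0 0 0 0 0 -1" --newtons 40

```text
t: 20.32
eef_pos: [0.524, -0.3418, 0.0295]
tcp_rot: [1.0, -0.0, -0.0, -0.0]
wrist_force: [0.6, 0.4, -0.0]
grip_width: 1.003
```

Emit:
servo_tool --motion "0 0 0 0 0 0 0; 0 0 0 0 0 0 0.5; 0 0 0 0 0 0 1; 0 0 0 0 0 0 1; 0 0 0 0 0 0 1; 0 0 0 0 0 0 1; 0 0 0 0 0 0 1; 0 0 0 0 0 0 1" --newtons 40

```text
t: 20.98
eef_pos: [0.5246, -0.3428, 0.0309]
tcp_rot: [1.0, -0.001, 0.001, 0.001]
wrist_force: [2.9, 1.5, 6.7]
grip_width: 0.699
```

Emit:
servo_tool --motion "0 0 -0.4 0 0 0 1; 0 0 -0.8 0 0 0 1; 0 0 -1 0 0 0 1; 0 0 -1 0 0 0 1; 0 0 -1 0 0 0 1; 0 0 -1 0 0 0 1; 0 0 -0.8 0 0 0 1; 0 0 0 0 0 0 1"

```text
t: 21.65
eef_pos: [0.5245, -0.3432, 0.1535]
tcp_rot: [1.0, -0.001, 0.002, 0.002]
wrist_force: [0.4, -0.3, -0.3]
grip_width: 0.7
```

```bash
python3 - <<'E'
from h import *
w=snap('wrist','11'); print(bot.sense()['eef_pos'])
E
```

```text
[ 0.52403224 -0.34279366  0.15111729]
```

View pics/wrist_11.png

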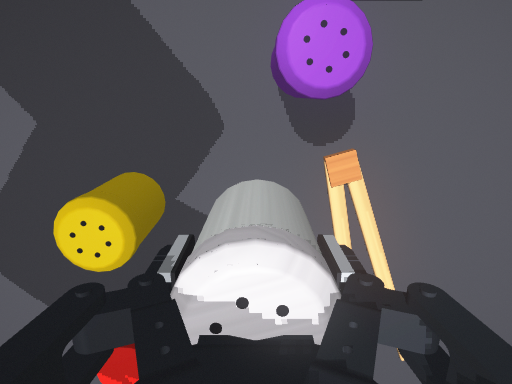

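The wrist view shows the silver tin held upright between the pads (lid centre about (255,290)), with purple, yellow and tongs undisturbed. I carry it to pad_b.

Emit:
servo_tool --motion "-0.07 -1 0 0 0 0 1; -0.07 -1 0 0 0 0 1; -0.07 -1 0 0 0 0 1; -0.07 -1 0 0 0 0 1; -0.07 -1 0 0 0 0 1; -0.07 -1 0 0 0 0 1; -0.07 -1 0 0 0 0 1; -0.07 -1 0 0 0 0 1; -0.07 -1 0 0 0 0 1; -0.07 -1 0 0 0 0 1; -0.07 -1 0 0 0 0 1; -0.07 -1 0 0 0 0 1; -0.07 -1 0 0 0 0 1; -0.07 -1 0 0 0 0 1; -0.07 -1 0 0 0 0 1; -0.07 -1 0 0 0 0 1; -0.07 -1 0 0 0 0 1; -0.07 -1 0 0 0 0 1; -0.07 -1 0 0 0 0 1; -0.07 -1 0 0 0 0 1"

```text
t: 23.37
eef_pos: [0.4954, 0.0585, 0.1481]
tcp_rot: [1.0, -0.001, -0.001, 0.0]
wrist_force: [1.2, -0.5, -2.1]
grip_width: 0.701
```

Emit:
servo_tool --motion "0 0 0 0 0 0 1; 0 0 0 0 0 0 1; 0 0 0 0 0 0 1"

```text
t: 23.62
eef_pos: [0.4959, 0.0572, 0.1486]
tcp_rot: [1.0, -0.001, -0.001, 0.0]
wrist_force: [-0.4, 0.1, -1.0]
grip_width: 0.7
```

```bash
python3 - <<'E'
from h import *
w=snap('wrist','12'); snap('scene','12'); print(bot.sense()['eef_pos'])
crop('scene','12',180,380,130,280,4,'c_sc12')
E
```

```text
[0.49610382 0.05685506 0.14886971]
```

View pics/c_sc12.png

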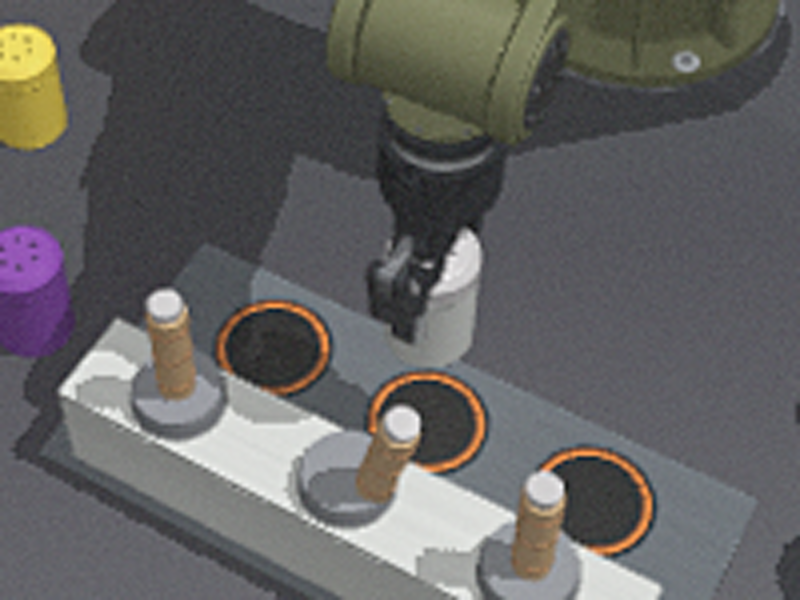

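View pics/wrist_12.png

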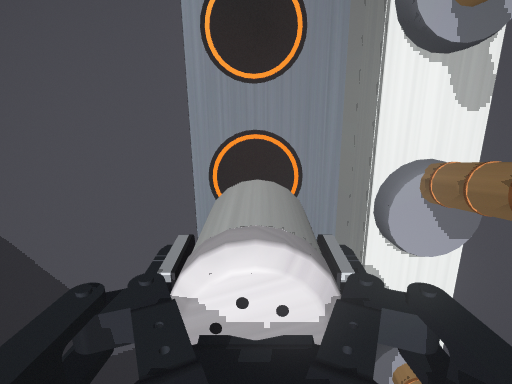

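Emit:
servo_tool --motion "0 -0.08 0.8 0 0 0 1; 0 0 1 0 0 0 1; 0 0 1 0 0 0 1; 0 0 1 0 0 0 1; 0 0 0.8 0 0 0 1; 0 0 0.5 0 0 0 1; 0 0 0.3 0 0 0 1; 0 0 0 0 0 0 1; 0 0 0 0 0 0 1"

```text
t: 24.47
eef_pos: [0.4965, 0.059, 0.0418]
tcp_rot: [1.0, -0.001, 0.0, -0.0]
wrist_force: [-0.4, -0.3, -0.4]
grip_width: 0.697
```

Emit:
servo_tool --motion "0 0 0.1 0 0 0 1; 0 0 0 0 0 0 1; 0 0 0 0 0 0 1"

```text
t: 24.72
eef_pos: [0.4964, 0.0592, 0.0398]
tcp_rot: [1.0, -0.001, 0.0, -0.0]
wrist_force: [1.2, 0.2, -1.9]
grip_width: 0.698
```

Emit:
servo_tool --motion "0 0 0.1 0 0 0 1; 0 0 0.05 0 0 0 1; 0 0 0 0 0 0 1; 0 0 0 0 0 0 1"

```text
t: 25.05
eef_pos: [0.4962, 0.0592, 0.0362]
tcp_rot: [1.0, -0.001, -0.0, -0.0]
wrist_force: [0.5, 0.8, -1.2]
grip_width: 0.698
```

Emit:
servo_tool --motion "0 0 0.05 0 0 0 1; 0 0 0 0 0 0 1; 0 0 0 0 0 0 1"

```text
t: 25.3
eef_pos: [0.4962, 0.0592, 0.0352]
tcp_rot: [1.0, -0.001, -0.0, -0.0]
wrist_force: [0.3, 0.7, -1.5]
grip_width: 0.697
```

Emit:
servo_tool --motion "0 0 0.05 0 0 0 1; 0 0 0 0 0 0 1; 0 0 0 0 0 0 1"

```text
t: 25.55
eef_pos: [0.4965, 0.0592, 0.0348]
tcp_rot: [1.0, -0.001, 0.0, -0.0]
wrist_force: [-2.0, 0.2, 5.5]
grip_width: 0.698
```

The tin is seated (+5.5 N). I release it and lift clear.

Emit:
servo_tool --motion "0 0 0 0 0 0 -0.6; 0 0 0 0 0 0 -0.8; 0 0 0 0 0 0 -1; 0 0 0 0 0 0 -1; 0 0 0 0 0 0 -1; 0 0 0 0 0 0 -1"

```text
t: 26.05
eef_pos: [0.4962, 0.0592, 0.0343]
tcp_rot: [1.0, -0.001, -0.0, -0.0]
wrist_force: [0.0, -1.2, -0.2]
grip_width: 1.002
```

Emit:
servo_tool --motion "0 0 -0.3 0 0 0 -1; 0 0 -0.6 0 0 0 -1; 0 0 -1 0 0 0 -1; 0 0 -1 0 0 0 -1; 0 0 -1 0 0 0 -1; 0 0 -1 0 0 0 -1; 0 0 -1 0 0 0 -1; 0 0 -1 0 0 0 -1; 0 0 -1 0 0 0 -1; 0 0 -1 0 0 0 -1; -1 0 0 0 0 0 -1; -1 0 0 0 0 0 -1; -1 0 0 0 0 0 -1; -1 0 0 0 0 0 -1; -1 0 0 0 0 0 -1; 0 0 0 0 0 0 -1; 0 0 0 0 0 0 -1"

```text
t: 27.47
eef_pos: [0.3961, 0.0594, 0.213]
tcp_rot: [1.0, -0.001, 0.001, -0.0]
wrist_force: [0.9, 0.6, 0.2]
grip_width: 0.997
```

```bash
python3 - <<'E'
from h import *
snap('wrist','13'); snap('scene','13'); snap('top','13'); print(bot.sense()['eef_pos'],bot.sense()['t'])
crop('scene','13',180,380,165,315,4,'c_sc13')
BX['post_a']=BX['post_a']
shift('0','13',BX); print(); shift('9','13',{'post_b':(265,288,228,258,.15)})
shift('0','13',{'purple':(176,200,188,220,.05),'yellow':(174,198,138,168,.05),'jar':(144,167,126,156,.05),'tongs':(80,164,182,214,.01),'tumbler':(400,440,245,285,.05),'mill':(405,438,200,243,.08)})
E
```

```text
[0.3968183  0.05931882 0.2124759 ] 27.6167
post_a px -0.125 0.0 score 0.988 shift mm [ 0.2 -0.3]
a_collar+end px -0.125 0.0 score 0.994 shift mm [ 0.2 -0.3]
a_end px 0.0 0.0 score 0.994 shift mm [0. 0.]
post_c px -0.125 0.0 score 0.928 shift mm [ 0.2 -0.3]
rightend px -0.125 0.0 score 0.99 shift mm [ 0.2 -0.3]
pad_a(ref) px 0.0 0.0 score 0.996 shift mm [0. 0.]

post_b px 0.0 0.125 score 0.844 shift mm [0.3 0.2]
purple px -0.125 0.0 score 0.926 shift mm [ 0.2 -0.3]
yellow px 0.25 -0.125 score 0.948 shift mm [-0.8  0.4]
jar px 0.0 0.0 score 0.989 shift mm [0. 0.]
tongs px 0.0 0.0 score 0.986 shift mm [0. 0.]
tumbler px 0.0 0.0 score 0.997 shift mm [0. 0.]
mill px 0.0 0.0 score 0.985 shift mm [0. 0.]
```

View pics/c_sc13.png

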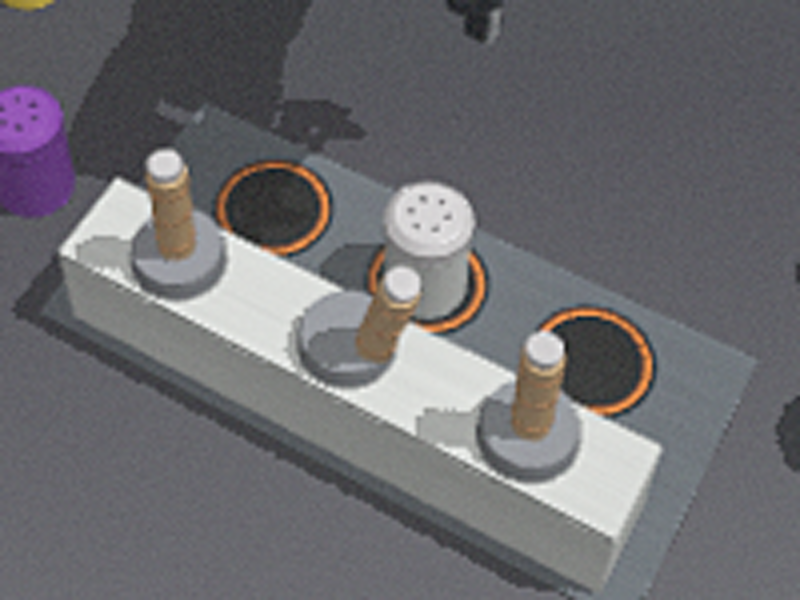

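View pics/wrist_13.png

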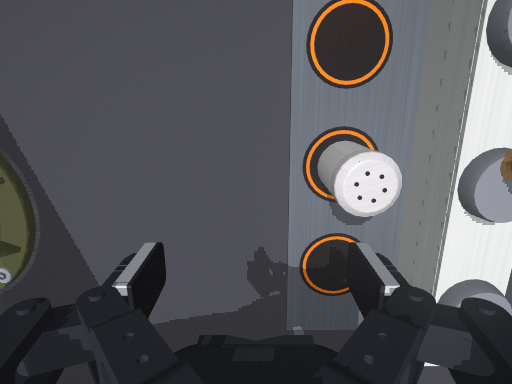

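View pics/scene_13.png

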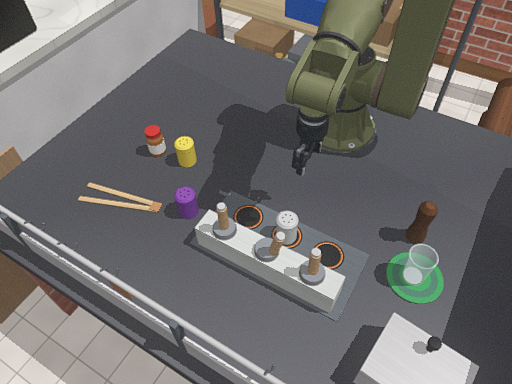

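```bash
python3 - <<'E'
from h import *
w=load('wrist','13'); s=load('scene','13')
print('tin wrist',atz(w,367.5,183,.094),dep(w,367,183)); print('tin scene',atz(s,180+430/4,165+216/4,.094),dep(s,287.5,219))
b=(345,165); 
print('pad',atz(w,342,165,.004))
print('post_b top',dep(s,180+402/4,165+284/4))
bot.close_job()
E
```

```text
tin wrist [0.49355282 0.0607657  0.094     ] [0.49278796 0.06099775 0.09486257]
tin scene [0.49780641 0.05968405 0.094     ] [0.49687324 0.0592369  0.09246898]
pad [0.49569646 0.05835287 0.004     ]
post_b top [0.61119874 0.09850552 0.1968292 ]
the job is handed in; nothing more can be done
```

The job is done and handed in, but I shoved the plinth out of place on the way and had to push it back.

- **Finding the loose post:** post_b (middle) yielded to about 2 N, so I took it as the loose one and did not test the other two. I rocked it to its right-hand stop, then to its left-hand stop, and left it there. Its top measures about 38 mm left of upright, roughly 0.2 rad.
- **Tin:** the silver tin stands upright on pad_b, released, with its centre about 2 to 3 mm from the pad's centre, where up to 15 mm would still keep it wholly on.
- **What went wrong:** at the right-hand stop I ran several steps without reading the force in between. The push reached about 30 N and moved the plinth about 3.6 mm to the right, which the task told me not to do. I pushed it back at about 31 N while the post was against its left-hand stop.
- **Last checks:** the plinth is within about 0.3 mm of where it started. The tumbler, pepper mill, jar, tongs and both coloured tins show no real movement (under 1 mm). The gripper is clear of everything, and the clock stood at about 28 s of the 61 s allowed.
- **Disagreement between views:** the two cameras differ by about 4 mm on the tin's position, which is still well inside the pad.

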